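# Check the hand-truck tyre

## Robot

A 6-joint arm with a two-finger parallel gripper is mounted at the origin on the work surface. World frame = base frame: x ahead of the robot, y to its left, z up, the work surface at z = 0. Lengths are in m, angles in rad, forces in N, time in s.
With the tool pointing down it reaches from about 0.35 to 0.8 m from the base axis. Payload 7.3 kg.
Tool frame: the origin (TCP) lies between the finger pads; the fingertips stand 25 mm ahead of it and the grasp point (between the pads) lies 6 mm ahead of it (r.finger_overhang is the distance from the TCP to the fingertips, in m); x points along the fingers, z is the direction in which the jaws open and shut, and the axes are right-handed (so a half turn about x gives the same grasp; the last joint's range is limited). The gripper opens to 85 mm and grips with 20 to 120 N. Pads are 22 mm wide; open, the fingers measure 114 mm over their backs; the gripper's body (76 mm by 85 mm) begins 54 mm behind the grasp point. The pads swing forward as they close: fully open they stand 13 mm farther back than shut.
Start: joints at [-1.368, 0.342, 1.524, -0, 1.275, -0.146], TCP at [0.179, -0.493, 0.256] pointing down, gripper open.
Joint ranges: [-2.53, 2.53], [-0.77, 2.02], [0.04, 2.7], [-1, 4.14], [0.28, 2.66], [-3.11, 3.11]. Speed limits (rad/s): [2.57, 2.57, 3.14, 3.14, 3.14, 3.14].

## Interface

Orientations are given as [roll, pitch, yaw] about the fixed x, y, z axes, in that order (R = Rz(yaw) Ry(pitch) Rx(roll)).
In Python, from station import r gives the robot as it stands.
- The arm moves only by the tool jog_arm, never from a script. Its argument "increments" is a list that holds one entry, the list of rows, each a list of 5 numbers: the shift along the tool's x, y, z in mm, then the turn about the tool's x in degrees, then the opening, from 0 (shut) to 1 (fully open). In form: [[[tx, ty, tz, yaw, hand], ...]]. A call has 1 to 8 rows; each row is the pose to reach, as a shift and turn from the pose commanded when the call began, along the tool's axes at that moment; what a row does not reach only later rows make up. A row lasts 1/10 s, in which the tool goes at most 50 mm and 8.59 degrees, less where a joint would pass 70% of its speed; a pose out of reach is approached as far as the arm can. A call with a gripper value outside its range is refused whole. The fingers move at their own pace and stop on an object; the grip force is fixed at half the most. Time passes only in rows, so rows that repeat a pose let the fingers close. It gives the time, the measured TCP pose, the force and the opening at its end, in the units of the state.
- r.state(): the state, without advancing time (a new reading comes with each control period).
- r.camera(name): name is "scene" or "top" or "wrist"; returns a dict with "frame" (400x640x3 uint8, red, green, blue), "fx", "fy", "cx", "cy" (pixels), "R" (3x3) and "t" (3): a world point X has camera coordinates R X + t; the wrist camera has in their place "hand_eye" (4x4, takes a point from camera to tool coordinates, whose origin is the TCP and whose axes are the tool frame's). Camera axes: x right, y down, z forward; pixel columns grow to the right and rows downward; lengths in m; the calibration is good to about 2 mm. A picture is of the moment at which its call begins: read the wrist's pose just before it. There is no depth.
- r.hand_in(): hands the job in, once; it reports no verdict.
The state is a dict: "clock": time; "qpos": joint angles; "qd": joint speeds; "effort": joint torques, N m; "tcp_pos": TCP position; "eef_rot": TCP orientation; "ft_force": force on the tool from outside, world axes, zero at the start; "wrist_torque": the same for the moment, N m; "gripper_width": opening from 0.0 (shut) to 1.0 (fully open).
Only numpy, scipy, OpenCV 4.12 (cv2) and the standard library are available. Lean on these libraries where they do the work, as an engineer would, in place of code of your own. Each camera call takes 0.05 s, during which the arm holds its last target.

## Task

Take the stick tyre gauge out of its wooden block, press it straight down onto the wheel's valve stem firmly, with about 12 N and never more than 20 N, and hold it so for a good second so that the air pushes the white rod out. Then stand the gauge back in the hole of its block with the rod still out to show the reading, and let go. Leave the quartz towers alone.

Things in the scene. Friction and masses are not known exactly. Their poses are not given: they have to be found in the camera images.
- gauge_center (a point): middle of the loose stick tyre gauge, on its axis (point z = gauge axis, up), 48 mm above its foot and 48 mm below its barrel's top. Plain metal, 0.15 kg, stands upright in the block at the start. Round barrel 22 mm across, from 24 to 96 mm above the foot. Grip it about 14 mm below the barrel's top: the rod comes up out of the top by as much as 26 mm and must not meet the gripper
- gauge_mouth (a point): centre of the open foot of the gauge (underside of its chuck), same axes. The flared chuck is 25 mm across here and 17 mm across from 7 mm up. Its mouth is a funnel 18 mm wide that narrows within 7 mm to an 11 mm bore. 12 mm up the bore is a sprung rubber seal (1.5 N per mm, 6.5 mm travel, then hard) that the stem must push up; the piston meets the valve pin 7 mm before that
- rod (a joint): how far the white rod (5 mm thick, 7 mm button) is out of the gauge's top, m: 0 = in (button 4 mm proud), 0.026 = its end. It comes out while the gauge is pressed on the valve, stops at a reading of about 10 to 18 mm that depends on the unknown tyre pressure, and stays out by friction when the gauge is taken off
- wheel: hand-truck wheel lying on its side on the table, does not move: black tyre 263 mm across, 85 mm high, opening in the middle 125 mm across; grey rim plate 45 mm above the table, steel hub 32 mm across and 90 mm high in the middle. Origin: centre of its underside, z up; its x axis points from the hub to the valve stem
- valve (a point): point on the axis of the upright valve stem (brass, 8 mm across), 40 mm from the wheel's axis, 75 mm above the table. How far the stem stands out is not measured: its tip lies anywhere from this point to 30 mm above it
- valve_foot (a point): where the valve stem comes out of the rim plate, 45 mm above the table. Pressing the gauge on meets 5 to 8 N from the air (within the first 7 mm), then 1.5 N per mm from the seal. From 10 N the seal is tight and the full reading is reached; over 20 N harms the valve
- holder: wooden block 90 x 70 x 40 mm, fixed, origin at the centre of its underside
- holder_hole0 (a point): centre of the mouth of the block's upright hole, on the block's top face 40 mm above the table. Hole 28 mm across (chamfered 3 mm at the mouth), 30 mm deep; the gauge stands on its floor, so that its middle is 18 mm above this point
- tower_tall: bystander: loose pink quartz point standing on the table beyond the work, 36 mm across, 120 mm high; origin under its centre
- tower_short: bystander: loose pink quartz point standing on the table beyond the work, 42 mm across, 85 mm high; origin under its centre

How it is judged:
By the outcome, as a careful person would: the job done as asked, in the order asked, and still so for the second after the job is handed in, with the robot touching nothing.
It also fails if it takes over 54 s, if anything falls off the work surface, if the arm or the gripper's body presses on something with over 40 N, if the wrist force passes 120 N, or if a joint passes its speed limit or range.

## Working session

There is one attempt and no reset: what is moved stays moved. The work goes in short steps, Python scripts to look and compute and a tool call to move; the robot and the scene stay as the last step left them, time stands still between calls to the robot, and variables do not carry over. Pictures are saved under pics/ and viewed, and the job is handed in when it is done.

Besides the shell and the picture viewer there is one more tool, called after ">>>" by a JSON object that holds its "method" and its "body". jog_arm: Moves the arm, as the interface text tells. Its arguments: {"type":"object","properties":{"increments":{"type":"array","items":{"type":"array","items":{"type":"array","items":{"type":"number"}}}}},"required":["increments"]}

```bash
ls; mkdir -p pics; python3 - <<'E'
from station import r
import cv2
print(r.state())
for n in ("scene","top","wrist"):
    c=r.camera(n); cv2.imwrite(f"pics/{n}0.png",c["frame"][:,:,::-1])
    print(n,{k:(v.tolist() if hasattr(v,'tolist') else v) for k,v in c.items() if k!="frame"})
E
```

```text
pics
{'clock': 0.0, 'qpos': array([-1.36798029e+00,  3.42724738e-01,  1.52502131e+00,  2.66367950e-05,
        1.27542012e+00, -1.45980533e-01]), 'qd': array([-1.70330677e-03, -1.21858218e-04, -1.11050794e-03,  2.66116318e-03,
       -8.37179315e-05,  6.38379632e-04]), 'effort': array([-6.49437770e-04, -4.33678150e+01, -2.46013784e+01, -2.77906638e-04,
        7.87098252e-03, -3.59530441e-05]), 'tcp_pos': array([ 0.17939006, -0.49300779,  0.2556234 ]), 'eef_rot': array([2.9794262 , 1.56922261, 1.75741867]), 'ft_force': array([0.77169521, 0.74458368, 0.14842062]), 'wrist_torque': array([ 0.01580792, -0.03523135, -0.05148131]), 'gripper_width': 0.9989219857977836}
scene {'fx': 504.90787761868694, 'fy': 504.90787761868694, 'cx': 318.4182810763102, 'cy': 197.72293027382966, 'R': [[-0.798905584903004, 0.6013496120502267, 0.01133624707877329], [0.4786630518148456, 0.6471006008257658, -0.5934159546542639], [-0.3641861464115401, -0.46865707772098636, -0.8048161245054287]], 't': [0.49778435632523516, -0.2546403510084056, 1.2906800111990164]}
top {'fx': 489.7734606218202, 'fy': 489.7734606218202, 'cx': 318.7613545361855, 'cy': 205.63661942079824, 'R': [[-0.0250987211217508, -0.9995235121183919, -0.017966717022525933], [-0.9872177683169946, 0.02761124486652765, -0.15696718471111543], [0.157388475172947, 0.013797386688630377, -0.9874403779486128]], 't': [0.009915033484951388, 0.6487900549970975, 0.9694057755119804]}
wrist {'fx': 292.0393562620663, 'fy': 292.0393562620663, 'cx': 319.6542164341458, 'cy': 202.69880620201178, 'hand_eye': [[-0.0011505837555785363, -0.32308623970188605, 0.9463688276102057, -0.11627521512638367], [-7.565672373669535e-05, -0.9463694231997072, -0.3230865350161035, 0.08261203918057525], [0.9999993352163189, -0.00044333728377931746, 0.0010644336387294932, 0.00042442029512401724], [0.0, 0.0, 0.0, 1.0]]}
```

View pics/scene0.png

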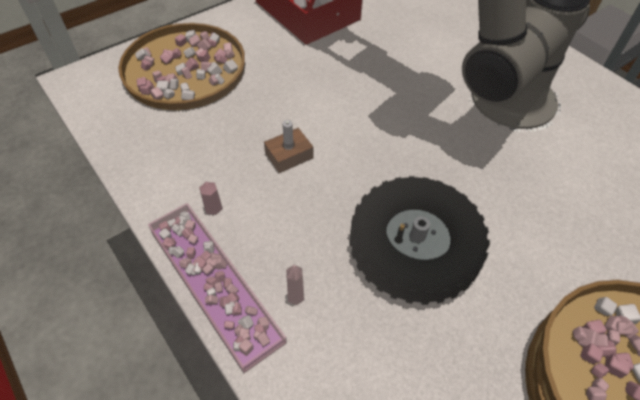

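View pics/top0.png

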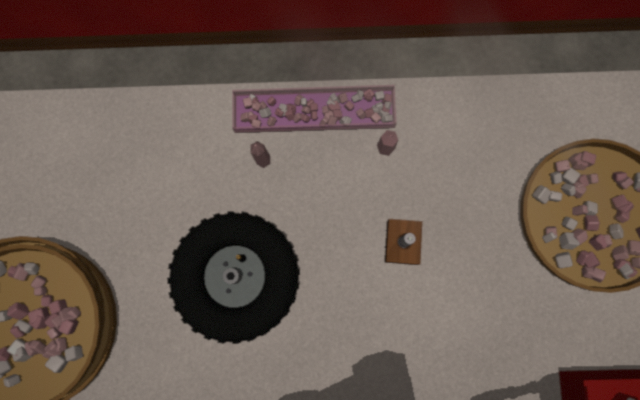

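View pics/wrist0.png

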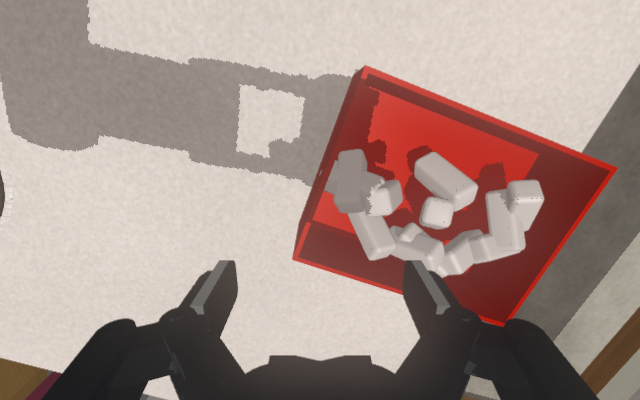

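The scene view shows the gauge in its block near (288,133) and the wheel at (419,240), with the valve near (401,232). In the top view the gauge is at (408,239), the hub at (232,275) and the valve at (242,258). I'll zoom in on these.

```bash
python3 - <<'E'
import cv2,numpy as np
s=cv2.imread("pics/scene0.png");t=cv2.imread("pics/top0.png")
def c(i,x,y,w,h,k):return cv2.resize(i[y:y+h,x:x+w],None,fx=k,fy=k,interpolation=cv2.INTER_CUBIC)
a=np.hstack([c(s,255,110,66,66,6),c(s,380,200,66,66,6)])
b=np.hstack([c(t,375,210,66,66,6),c(t,200,240,66,66,6)])
cv2.imwrite("pics/crop.png",cv2.resize(np.vstack([a,b]),(600,600)))
E
```

```text
(no output)
```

View pics/crop.png

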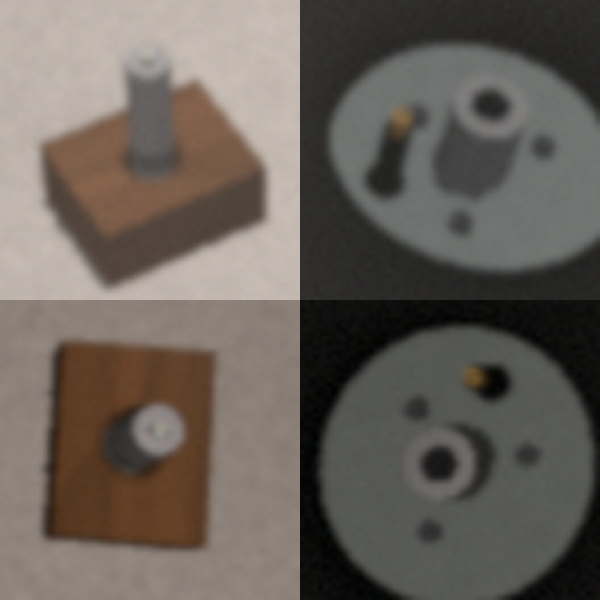

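```bash
cat > h.py <<'E'
import numpy as np,json,cv2
from scipy.spatial.transform import Rotation as Ro
from station import r
def P(c,st=None):
    if "R" in c: return np.array(c["R"]),np.array(c["t"])
    X=np.array(c["hand_eye"]);T=np.eye(4);T[:3,:3]=Ro.from_euler('xyz',st["eef_rot"]).as_matrix();T[:3,3]=st["tcp_pos"]
    M=np.linalg.inv(T@X);return M[:3,:3],M[:3,3]
def ray(c,uv,st=None):
    R,t=P(c,st);d=R.T@np.array([(uv[0]-c["cx"])/c["fx"],(uv[1]-c["cy"])/c["fy"],1]);return -R.T@t,d/np.linalg.norm(d)
def atz(c,uv,z,st=None):
    o,d=ray(c,uv,st);return o+d*(z-o[2])/d[2]
def tri(rs):
    A=0;b=0
    for o,d in rs:
        M=np.eye(3)-np.outer(d,d);A=A+M;b=b+M@o
    p=np.linalg.solve(A,b);return p,[np.linalg.norm((np.eye(3)-np.outer(d,d))@(p-o)) for o,d in rs]
def proj(c,X,st=None):
    R,t=P(c,st);q=R@np.array(X)+t;return np.array([c["fx"]*q[0]/q[2]+c["cx"],c["fy"]*q[1]/q[2]+c["cy"]])
E
python3 - <<'E'
from h import *
np.set_printoptions(precision=4,suppress=True)
S=r.camera("scene");T=r.camera("top")
S0=lambda u,v:(255+u/4.545,110+v/4.545);S1=lambda u,v:(380+(u-300)/4.545,200+v/4.545)
T0=lambda u,v:(375+u/4.545,210+(v-300)/4.545);T1=lambda u,v:(200+(u-300)/4.545,240+(v-300)/4.545)
for n,s,t,z in [("gtop",S0(147,62),T0(158,430),.106),("hub",S1(490,103),T1(440,463),.09),("tip",S1(402,116),T1(474,377),.09),("foot",S1(385,185),T1(493,384),.045)]:
    print(n,atz(S,s,z),atz(T,t,z),tri([ray(S,s),ray(T,t)]))
for a,b in [((42,146),(62,343))]: pass
print("holder S",[atz(S,S0(*p),.04)[:2] for p in [(42,146),(195,82),(265,165),(105,237)]])
print("holder T",[atz(T,T0(*p),.04)[:2] for p in [(62,343),(215,352),(205,547),(52,537)]])
for n,s,t in [("towA",(209,185),(388,136)),("towB",(294,268),(259,147))]: print(n,tri([ray(S,s),ray(T,t)]))
st=r.state();print(Ro.from_euler('xyz',st["eef_rot"]).as_matrix())
E
```

```text
gtop [ 0.5735 -0.1784  0.106 ] [ 0.5703 -0.1833  0.106 ] (array([ 0.5705, -0.184 ,  0.0998]), [np.float64(0.0004821111664355315), np.float64(0.0004821111664355922)])
hub [0.5096 0.1718 0.09  ] [0.5078 0.1685 0.09  ] (array([0.5075, 0.1698, 0.0858]), [np.float64(0.0005600030656883728), np.float64(0.0005600030656883566)])
tip [0.5434 0.1547 0.09  ] [0.5444 0.1538 0.09  ] (array([0.544 , 0.1543, 0.0901]), [np.float64(0.0006849246530690573), np.float64(0.0006849246530690956)])
foot [0.5479 0.1585 0.045 ] [0.5436 0.1533 0.045 ] (array([0.5438, 0.1551, 0.0366]), [np.float64(0.00046936582823470593), np.float64(0.00046936582823469655)])
holder S [array([ 0.6131, -0.2168]), array([ 0.5266, -0.2076]), array([ 0.5317, -0.1411]), array([ 0.6213, -0.1494])]
holder T [array([ 0.6173, -0.1526]), array([ 0.6112, -0.2225]), array([ 0.5223, -0.2128]), array([ 0.5286, -0.1439])]
towA (array([ 0.7848, -0.1535,  0.0801]), [np.float64(0.0012706827487462384), np.float64(0.0012706827487461343)])
towB (array([0.7631, 0.1109, 0.1016]), [np.float64(0.0015410035610568611), np.float64(0.001541003561056753)])
[[-0.0002  0.9398  0.3418]
 [ 0.0006  0.3418 -0.9398]
 [-1.      0.0001 -0.0006]]
```

>>> {"method": "jog_arm", "body": {"increments": [[[0, 40, -13, 0, 1], [0, 85, -28, 0, 1], [0, 130, -43, 0, 1], [0, 175, -58, 0, 1], [0, 220, -73, 0, 1], [0, 265, -88, 0, 1], [0, 310, -103, 0, 1], [0, 350, -116, 0, 1]]]}}

```text
clock: 1.05
tcp_pos: [0.4702, -0.263, 0.2563]
eef_rot: [0.993, 1.571, -0.228]
ft_force: [0.3, -0.8, 0.0]
gripper_width: 0.998
```

>>> {"method": "jog_arm", "body": {"increments": [[[0, 40, -13, 0, 1], [0, 80, -27, 0, 1], [0, 105, -36, 0, 1], [10, 120, -41, 0, 1], [15, 125, -42, 0, 1], [15, 125, -42, 0, 1], [15, 125, -42, 0, 1]]]}}

```text
clock: 1.75
tcp_pos: [0.571, -0.1836, 0.241]
eef_rot: [-1.861, 1.57, -3.084]
ft_force: [-1.0, 0.9, -0.1]
gripper_width: 1.001
```

```bash
python3 - <<'E'
from h import *
st=r.state();c=r.camera("wrist");print(st["clock"],st["tcp_pos"],st["eef_rot"]);cv2.imwrite("pics/w1.png",c["frame"][:,:,::-1])
for n,X in dict(gtop=[.5705,-.182,.106],button=[.5705,-.182,.110],foot=[.5705,-.182,.04]).items(): print(n,proj(c,X,st))
E
```

```text
1.75 [ 0.57096941 -0.18355968  0.24097968] [-1.86104327  1.56967995 -3.08426429]
gtop [317.12507254 199.14926443]
button [317.09206926 200.55046644]
foot [317.55929025 180.71392687]
```

View pics/w1.png

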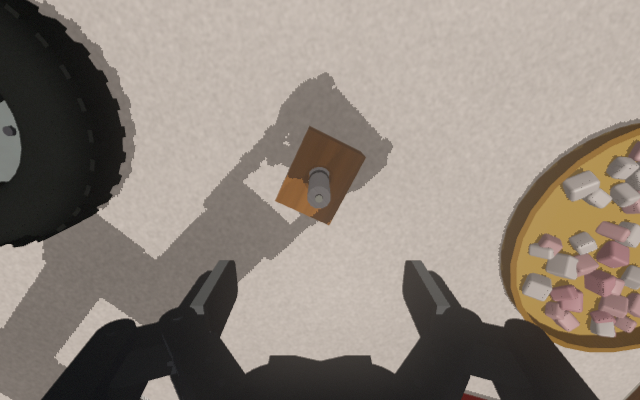

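The gauge's top is at about (318.5,198), close to the prediction of (317,199). I'll refine on a crop.

```bash
python3 - <<'E'
import cv2
i=cv2.imread("pics/w1.png")[120:230,270:370]
cv2.imwrite("pics/w1c.png",cv2.resize(i,None,fx=5,fy=5,interpolation=cv2.INTER_CUBIC))
E
```

```text
(no output)
```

View pics/w1c.png

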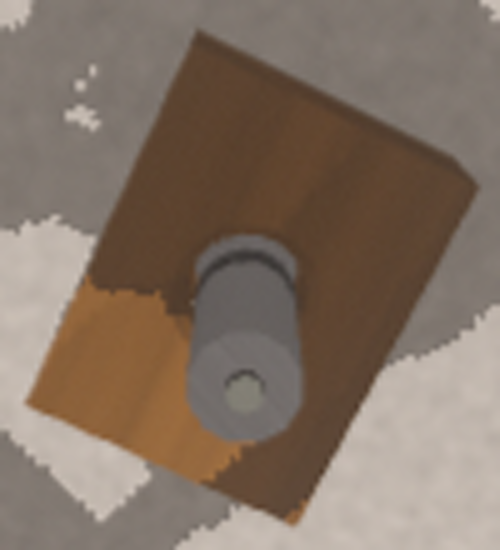

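```bash
python3 - <<'E'
from h import *
st=r.state();c=r.camera("wrist")
f=lambda u,v:(270+u/5-.4,120+v/5-.4)
R=Ro.from_euler('xyz',st["eef_rot"]).as_matrix();print(R.round(3))
for n,p,z in [("top",(245,387),.106),("button",(245,391),.110)]+[("cor",p,.04) for p in [(197,38),(478,187),(298,522),(28,402)]]:
    X=atz(c,f(*p),z,st);print(n,X.round(4), "tool mm",(R.T@(X-st["tcp_pos"])*1000).round(1))
E
```

```text
[[-0.    0.94  0.34]
 [-0.    0.34 -0.94]
 [-1.   -0.    0.  ]]
top [ 0.573  -0.1828  0.106 ] tool mm [135.4   2.1  -0.2]
button [ 0.5735 -0.1826  0.11  ] tool mm [131.4   2.7  -0.2]
cor [ 0.6224 -0.154   0.04  ] tool mm [201.4  58.4 -10.5]
cor [ 0.6134 -0.2221  0.04  ] tool mm [201.4  26.8  50.5]
cor [ 0.5259 -0.2129  0.04  ] tool mm [201.4 -52.4  12. ]
cor [ 0.5328 -0.1443  0.04  ] tool mm [201.4 -22.5 -50.1]
```

>>> {"method": "jog_arm", "body": {"increments": [[[30, 2, 0, 0, 1], [70, 2, 0, 0, 1], [105, 2, 0, 0, 1], [130, 2, 0, 0, 1], [143, 2, 0, 0, 1], [143, 2, 0, 0, 1], [143, 2, 0, 0, 1]]]}}

```text
clock: 2.55
tcp_pos: [0.5743, -0.1826, 0.0996]
eef_rot: [0.743, 1.569, -0.479]
ft_force: [0.3, -0.6, 0.1]
gripper_width: 0.999
```

```bash
python3 - <<'E'
from h import *
st=r.state();c=r.camera("wrist");print(st["clock"],st["tcp_pos"],st["ft_force"]);cv2.imwrite("pics/w2.png",c["frame"][:,:,::-1])
R=Ro.from_euler('xyz',st["eef_rot"]).as_matrix()
print(proj(c,st["tcp_pos"]+R@[-.008,0,0],st))
E
```

```text
2.55 [ 0.57430604 -0.18258244  0.09959371] [ 0.27591756 -0.64878576  0.08076568]
[318.43491593 300.37444454]
```

View pics/w2.png

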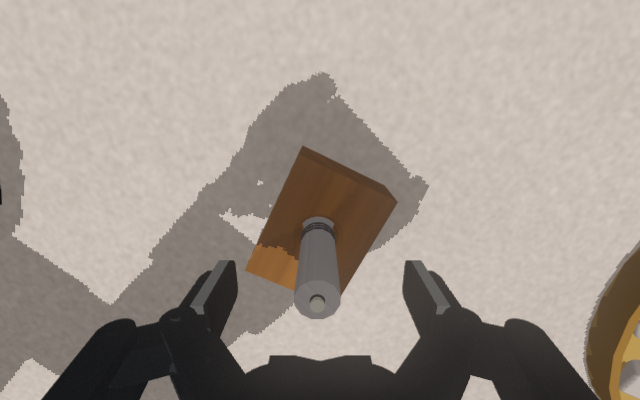

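The gauge sits centred between the fingers: its top is at (317.5,299) against an expected (318,300). I'll close on it.

>>> {"method": "jog_arm", "body": {"increments": [[[0, 0, 0, 0, 0], [0, 0, 0, 0, 0], [0, 0, 0, 0, 0], [0, 0, 0, 0, 0], [0, 0, 0, 0, 0], [0, 0, 0, 0, 0], [0, 0, 0, 0, 0], [0, 0, 0, 0, 0]]]}}

```text
clock: 3.4
tcp_pos: [0.5739, -0.1819, 0.0987]
eef_rot: [0.797, 1.57, -0.425]
ft_force: [-0.8, 0.8, 5.2]
gripper_width: 0.239
```

```bash
python3 - <<'E'
from h import *
st=r.state();c=r.camera("wrist");print(st);cv2.imwrite("pics/w3.png",c["frame"][:,:,::-1])
E
```

```text
{'clock': 3.4, 'qpos': array([-4.34209496e-01,  6.37412252e-01,  1.49821122e+00,  7.58004120e-06,
        1.00530407e+00,  7.87801313e-01]), 'qd': array([ 0.00011729,  0.00118639, -0.00068499,  0.00029611, -0.00151358,
        0.00109891]), 'effort': array([-3.62281026e-01, -5.10746634e+01, -1.99482876e+01, -1.21070333e-01,
       -4.11449187e-01, -1.26173738e-03]), 'tcp_pos': array([ 0.57391555, -0.18192251,  0.09873576]), 'eef_rot': array([ 0.79742755,  1.57013118, -0.42458732]), 'ft_force': array([-0.75885639,  0.7845012 ,  5.15493621]), 'wrist_torque': array([ 0.10501493,  0.17741283, -0.03176523]), 'gripper_width': 0.2387610233919163}
```

View pics/w3.png

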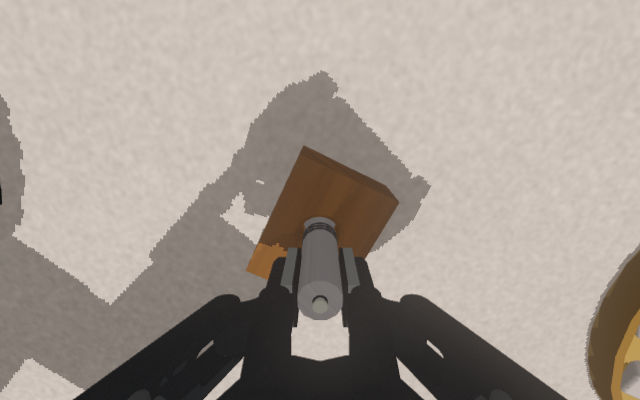

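>>> {"method": "jog_arm", "body": {"increments": [[[-15, 0, 0, 0, 0], [-40, 0, 0, 0, 0], [-80, 0, 0, 0, 0], [-115, 0, 0, 0, 0], [-130, 0, 0, 0, 0], [-130, 0, 0, 0, 0]]]}}

```text
clock: 4.05
tcp_pos: [0.5746, -0.1823, 0.2303]
eef_rot: [0.754, 1.566, -0.468]
ft_force: [0.3, -0.7, -1.5]
gripper_width: 0.239
```

>>> {"method": "jog_arm", "body": {"increments": [[[0, 8, -30, 0, 0], [0, 18, -70, 0, 0], [0, 30, -115, 0, 0], [0, 43, -160, 0, 0], [0, 54, -205, 0, 0], [0, 66, -250, 0, 0], [0, 76, -290, 0, 0], [0, 80, -305, 0, 0]]]}}

```text
clock: 4.85
tcp_pos: [0.543, 0.1355, 0.2261]
eef_rot: [-2.052, 1.567, 3.013]
ft_force: [0.6, 0.1, -2.8]
gripper_width: 0.243
```

```bash
python3 - <<'E'
from h import *
st=r.state();c=r.camera("wrist");print(st["clock"],st["tcp_pos"],st["ft_force"],st["qd"]);cv2.imwrite("pics/w4.png",c["frame"][:,:,::-1])
R=Ro.from_euler('xyz',st["eef_rot"]).as_matrix()
print(proj(c,st["tcp_pos"]+R@[.0887,0,0],st), proj(c,[.544,.1545,.09],st))
E
```

```text
4.85 [0.54297088 0.13551805 0.22611785] [ 0.6133532   0.07250102 -2.80156825] [ 0.22683346  0.03968736 -0.06790598 -0.03154536  0.0234529   0.23760504]
[318.79164489 218.52735484] [299.74601374 190.58677737]
```

View pics/w4.png

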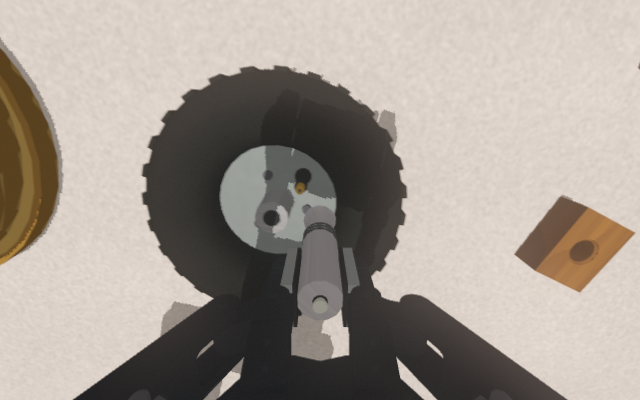

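>>> {"method": "jog_arm", "body": {"increments": [[[0, 0, 0, 0, 0], [0, 0, 0, 0, 0]]]}}

```text
clock: 5.1
tcp_pos: [0.5446, 0.1309, 0.2273]
eef_rot: [-1.37, 1.569, -2.592]
ft_force: [-0.1, -0.7, -1.7]
gripper_width: 0.244
```

```bash
python3 - <<'E'
from h import *
st=r.state();c=r.camera("wrist");print(st["clock"],st["tcp_pos"],st["ft_force"],st["qd"].round(3));cv2.imwrite("pics/w5.png",c["frame"][:,:,::-1])
i=c["frame"][:,:,::-1]
cv2.imwrite("pics/w5c.png",np.hstack([cv2.resize(i[150:260,250:350],None,fx=4,fy=4,interpolation=cv2.INTER_CUBIC),cv2.resize(i[190:300,540:640],None,fx=4,fy=4,interpolation=cv2.INTER_CUBIC)]))
R=Ro.from_euler('xyz',st["eef_rot"]).as_matrix();print(R.round(4))
print(proj(c,st["tcp_pos"]+R@[.0887,0,0],st), proj(c,[.544,.1545,.09],st),proj(c,[.5735,-.1825,.04],st))
E
```

```text
5.1 [0.54460895 0.13086697 0.22732224] [-0.05819382 -0.70046504 -1.65442876] [-0.016 -0.006 -0.005  0.003  0.003  0.002]
[[-1.500e-03  9.401e-01  3.410e-01]
 [-9.000e-04  3.410e-01 -9.401e-01]
 [-1.000e+00 -1.700e-03  4.000e-04]]
[318.79134343 218.52776854] [294.02548069 190.49125056] [580.27751164 249.91819779]
```

View pics/w5c.png

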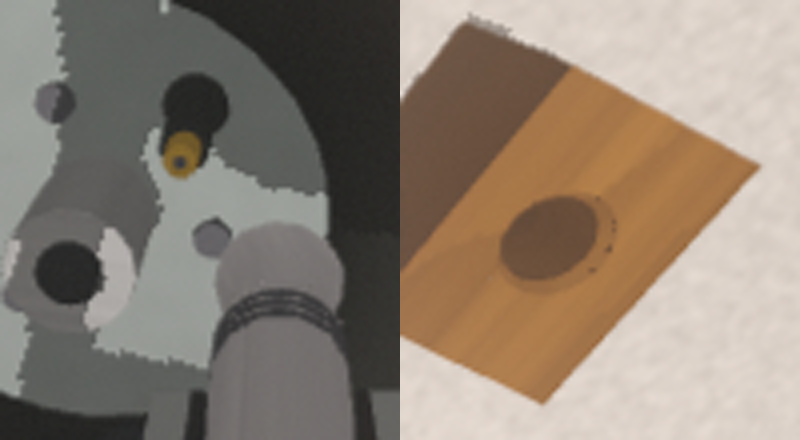

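```bash
python3 - <<'E'
from h import *
np.set_printoptions(precision=4,suppress=True)
st=r.state();c=r.camera("wrist");S=r.camera("scene");T=r.camera("top")
R=Ro.from_euler('xyz',st["eef_rot"]).as_matrix();p0=st["tcp_pos"]
tl=lambda X:R.T@(X-p0)*1000
tip=(294.9,189.1)
W=ray(c,tip,st);s=ray(S,(402.4,225.5));t=ray(T,(238.3,256.9))
for rs in ([W,s,t],[W,s],[W,t]): print(tri(rs), tl(tri(rs)[0]))
for z in (.085,.09,.095): print(z,tl(atz(c,tip,z,st)),atz(c,tip,z,st))
for px in [(319.6,220.1)]: print("foot",tl(atz(c,px,p0[2]-.0887,st)))
X=atz(c,(578.9,250.4),.04,st);print("hole",X,tl(X))
X=atz(c,(250+68/4-.4,150+272/4-.4),.09,st);print("hub",X,tl(X))
X=atz(c,(250+195/4-.4,150+105/4-.4),.045,st);print("vfoot",X,tl(X))
E
```

```text
(array([0.5445, 0.1542, 0.0898]), [np.float64(0.0010701057190238444), np.float64(0.001206393339622533), np.float64(0.0003276721837874396)]) [137.8047   7.9292 -22.2607]
(array([0.545 , 0.1546, 0.091 ]), [np.float64(0.0010962930803494534), np.float64(0.0010962930803493072)]) [136.5297   8.5581 -22.4644]
(array([0.5448, 0.1541, 0.0873]), [np.float64(0.0002060118228763856), np.float64(0.00020601182287637303)]) [140.2407   8.1404 -22.105 ]
0.085 [142.5753   7.5022 -22.104 ] [0.5442 0.1539 0.085 ]
0.09 [137.5736   8.9535 -21.6687] [0.5457 0.154  0.09  ]
0.095 [132.572   10.4049 -21.2334] [0.5472 0.154  0.095 ]
foot [88.7018 -1.2828  0.6115]
hole [ 0.5724 -0.1818  0.04  ] [187.7878 -80.1277 303.1628]
hub [0.5104 0.1701 0.09  ] [137.5986 -18.749  -48.8796]
vfoot [0.547  0.1543 0.045 ] [182.572   10.3417 -21.5719]
```

>>> {"method": "jog_arm", "body": {"increments": [[[0, 5, -12, 0, 0], [5, 9, -22, 0, 0], [15, 9, -22, 0, 0], [25, 9, -22, 0, 0], [35, 9, -22, 0, 0], [35, 9, -22, 0, 0], [35, 9, -22, 0, 0]]]}}

```text
clock: 6.0
tcp_pos: [0.5455, 0.1556, 0.1928]
eef_rot: [-1.564, 1.57, -2.787]
ft_force: [0.5, 0.1, -2.2]
gripper_width: 0.241
```

```bash
python3 - <<'E'
from h import *
np.set_printoptions(precision=4,suppress=True)
st=r.state();c=r.camera("wrist");S=r.camera("scene");print(st["clock"],st["tcp_pos"],st["ft_force"],st["wrist_torque"],st["qd"].round(3))
i=c["frame"][:,:,::-1]
k=S["frame"][:,:,::-1]
cv2.imwrite("pics/w6c.png",np.hstack([cv2.resize(i[160:260,270:370],None,fx=4,fy=4,interpolation=cv2.INTER_CUBIC),cv2.resize(k[170:270,355:455],None,fx=4,fy=4,interpolation=cv2.INTER_CUBIC)]))
R=Ro.from_euler('xyz',st["eef_rot"]).as_matrix();print(R.round(4))
print(proj(c,st["tcp_pos"]+R@[.0887,0,0],st), proj(c,[.545,.1542,.09],st))
print("scene foot",proj(S,st["tcp_pos"]+R@[.0887,0,0])," top",proj(S,st["tcp_pos"]+R@[-.0073,0,0]))
E
```

```text
6.0 [0.5455 0.1556 0.1928] [ 0.4751  0.0818 -2.223 ] [-0.0264  0.0064  0.0194] [ 0.    -0.014 -0.015  0.001  0.004  0.001]
[[-0.0008  0.9399  0.3415]
 [-0.0003  0.3415 -0.9399]
 [-1.     -0.0009  0.    ]]
[318.7911 218.5254] [320.2425 212.9626]
scene foot [403.0376 222.1926]  top [411.2759 190.9056]
```

View pics/w6c.png

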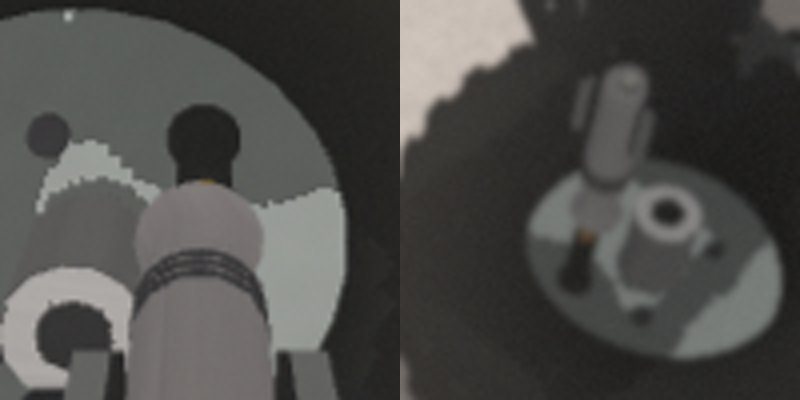

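>>> {"method": "jog_arm", "body": {"increments": [[[3, 1, 1.5, 0, 0], [6, 1, 1.5, 0, 0], [10, 1, 1.5, 0, 0], [12, 1, 1.5, 0, 0], [12, 1, 1.5, 0, 0]]]}}

```text
clock: 6.6
tcp_pos: [0.5468, 0.1547, 0.1808]
eef_rot: [-1.651, 1.57, -2.873]
ft_force: [0.8, -0.1, -2.5]
gripper_width: 0.24
```

>>> {"method": "jog_arm", "body": {"increments": [[[1.5, 0, 0, 0, 0], [3, 0, 0, 0, 0], [3, 0, 0, 0, 0]]]}}

```text
clock: 6.9
tcp_pos: [0.5472, 0.1548, 0.1785]
eef_rot: [1.205, 1.57, -0.017]
ft_force: [0.0, -0.7, 1.0]
gripper_width: 0.239
```

>>> {"method": "jog_arm", "body": {"increments": [[[1.5, 0, 0, 0, 0], [3, 0, 0, 0, 0], [3, 0, 0, 0, 0]]]}}

```text
clock: 7.2
tcp_pos: [0.5473, 0.1548, 0.1756]
eef_rot: [1.271, 1.57, 0.049]
ft_force: [-0.3, -0.1, 4.4]
gripper_width: 0.242
```

```bash
python3 - <<'E'
from h import *
np.set_printoptions(precision=4,suppress=True)
st=r.state();c=r.camera("wrist");S=r.camera("scene");print(st["clock"],st["tcp_pos"],st["ft_force"],st["wrist_torque"],st["qd"].round(3))
i=c["frame"][:,:,::-1]
k=S["frame"][:,:,::-1]
cv2.imwrite("pics/w7c.png",np.hstack([cv2.resize(i[160:260,270:370],None,fx=4,fy=4,interpolation=cv2.INTER_CUBIC),cv2.resize(k[180:250,370:440],None,fx=400/70,fy=400/70,interpolation=cv2.INTER_CUBIC)]))
E
```

```text
7.2 [0.5473 0.1548 0.1756] [-0.3277 -0.1349  4.4251] [0.0602 0.2    0.0198] [ 0.002  0.001 -0.003  0.001  0.001 -0.001]
```

View pics/w7c.png

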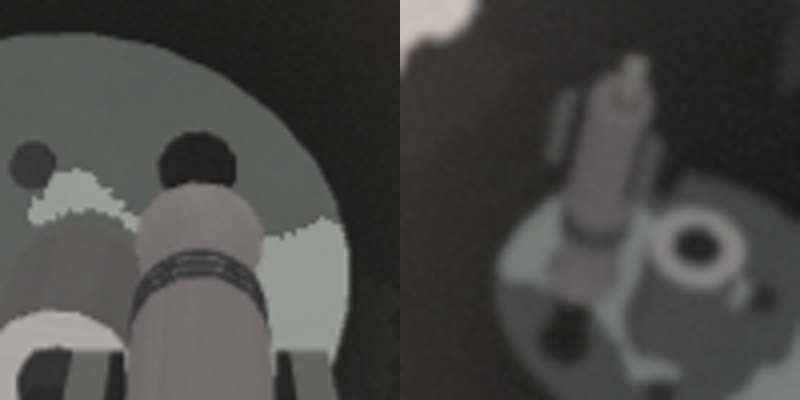

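The rod is starting to come out (white tip at crop (635,68)), so the stem is in the bore. I'll press further in small steps.

>>> {"method": "jog_arm", "body": {"increments": [[[1, 0, 0, 0, 0], [2, 0, 0, 0, 0], [2, 0, 0, 0, 0]]]}}

```text
clock: 7.6
tcp_pos: [0.5473, 0.1548, 0.1735]
eef_rot: [1.286, 1.57, 0.064]
ft_force: [-0.7, -0.1, 5.7]
gripper_width: 0.235
```

>>> {"method": "jog_arm", "body": {"increments": [[[1, 0, 0, 0, 0], [2, 0, 0, 0, 0], [2, 0, 0, 0, 0]]]}}

```text
clock: 7.9
tcp_pos: [0.5474, 0.1548, 0.1719]
eef_rot: [1.329, 1.57, 0.107]
ft_force: [-1.9, 0.0, 7.7]
gripper_width: 0.241
```

>>> {"method": "jog_arm", "body": {"increments": [[[0.5, -1, 0, 0, 0], [1, -1.5, 0, 0, 0], [1, -1.5, 0, 0, 0]]]}}

```text
clock: 8.2
tcp_pos: [0.5468, 0.1546, 0.1715]
eef_rot: [1.448, 1.567, 0.226]
ft_force: [0.3, 1.5, 8.5]
gripper_width: 0.241
```

>>> {"method": "jog_arm", "body": {"increments": [[[1, 0, 0, 0, 0], [1.5, 0, 0, 0, 0], [1.5, 0, 0, 0, 0]]]}}

```text
clock: 8.5
tcp_pos: [0.5468, 0.1546, 0.1703]
eef_rot: [1.442, 1.567, 0.22]
ft_force: [-0.6, 1.8, 11.1]
gripper_width: 0.24
```

>>> {"method": "jog_arm", "body": {"increments": [[[0, 0, 0, 0, 0], [0, 0, 0, 0, 0], [0, 0, 0, 0, 0], [0, 0, 0, 0, 0], [0, 0, 0, 0, 0], [0, 0, 0, 0, 0], [0, 0, 0, 0, 0], [0, 0, 0, 0, 0]]]}}

```text
clock: 9.3
tcp_pos: [0.5469, 0.1546, 0.1703]
eef_rot: [1.432, 1.567, 0.21]
ft_force: [0.1, 0.2, 10.1]
gripper_width: 0.242
```

>>> {"method": "jog_arm", "body": {"increments": [[[0, 0, 0, 0, 0], [0, 0, 0, 0, 0], [0, 0, 0, 0, 0], [0, 0, 0, 0, 0], [0, 0, 0, 0, 0], [0, 0, 0, 0, 0], [0, 0, 0, 0, 0]]]}}

```text
clock: 10.0
tcp_pos: [0.5468, 0.1546, 0.1703]
eef_rot: [1.441, 1.567, 0.219]
ft_force: [-0.5, 1.0, 10.8]
gripper_width: 0.237
```

```bash
python3 - <<'E'
from h import *
np.set_printoptions(precision=4,suppress=True)
st=r.state();c=r.camera("wrist");S=r.camera("scene");print(st["clock"],st["tcp_pos"],st["ft_force"],st["wrist_torque"],st["qd"].round(3))
R=Ro.from_euler('xyz',st["eef_rot"]).as_matrix();print(R.round(4))
i=c["frame"][:,:,::-1]
k=S["frame"][:,:,::-1]
cv2.imwrite("pics/w8c.png",np.hstack([cv2.resize(i[200:350,245:395],(400,400),interpolation=cv2.INTER_CUBIC),cv2.resize(k[180:250,370:440],None,fx=400/70,fy=400/70,interpolation=cv2.INTER_CUBIC)]))
for h in (-.0113,-.0173,-.0213,-.0253,-.0293): print(h,proj(c,st["tcp_pos"]+R@[h,0,0],st))
E
```

```text
10.0 [0.5468 0.1546 0.1703] [-0.542   0.9519 10.7672] [0.1457 0.0329 0.0328] [ 0.     0.001  0.001  0.    -0.     0.001]
[[ 0.004   0.9398  0.3417]
 [ 0.0009  0.3417 -0.9398]
 [-1.      0.004   0.0005]]
-0.0113 [318.4106 305.2536]
-0.0173 [318.3687 314.7955]
-0.0213 [318.3385 321.6732]
-0.0253 [318.3062 329.0126]
-0.0293 [318.2717 336.8618]
```

View pics/w8c.png

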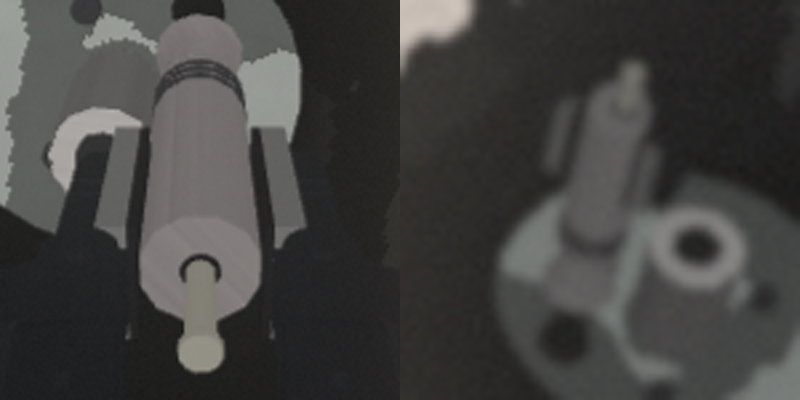

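The rod stands about 16 mm out (button at row 332), with roughly 12 N held for over 1.5 s. Now I'll lift off.

>>> {"method": "jog_arm", "body": {"increments": [[[-2, 0, 0, 0, 0], [-6, 0, 0, 0, 0], [-12, 0, 0, 0, 0], [-20, 0, 0, 0, 0], [-35, 0, 0, 0, 0], [-50, 0, 0, 0, 0], [-60, 0, 0, 0, 0], [-60, 0, 0, 0, 0]]]}}

```text
clock: 10.9
tcp_pos: [0.5461, 0.1543, 0.2299]
eef_rot: [1.28, 1.569, 0.058]
ft_force: [-0.6, 0.5, -1.4]
gripper_width: 0.237
```

```bash
python3 - <<'E'
from h import *
np.set_printoptions(precision=4,suppress=True)
st=r.state();R=Ro.from_euler('xyz',st["eef_rot"]).as_matrix();print(st["clock"],st["tcp_pos"],st["ft_force"],R.round(4))
print(R.T@(np.array([.5737,-.182,.15])-st["tcp_pos"])*1000)
c=r.camera("wrist");i=c["frame"][:,:,::-1]
cv2.imwrite("pics/w9c.png",i[150:350,220:420])
E
```

```text
10.9 [0.5461 0.1543 0.2299] [-0.6043  0.486  -1.4221] [[ 0.0019  0.9398  0.3417]
 [ 0.0001  0.3417 -0.9398]
 [-1.      0.0018  0.0006]]
[ 79.9335 -89.1108 325.4301]
```

View pics/w9c.png

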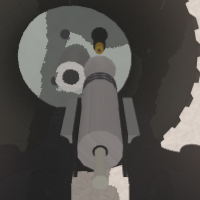

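The gauge is off the valve and the rod stays out. Now back to above the block.

>>> {"method": "jog_arm", "body": {"increments": [[[0, -6, 25, 0, 0], [0, -18, 65, 0, 0], [0, -30, 110, 0, 0], [0, -42, 155, 0, 0], [0, -55, 200, 0, 0], [0, -66, 240, 0, 0], [0, -77, 280, 0, 0], [0, -84, 305, 0, 0]]]}}

```text
clock: 11.75
tcp_pos: [0.5703, -0.164, 0.2274]
eef_rot: [-1.948, 1.569, 3.111]
ft_force: [0.3, 0.8, -2.2]
gripper_width: 0.237
```

>>> {"method": "jog_arm", "body": {"increments": [[[0, -3, 12, 0, 0], [20, -5, 20, 0, 0], [50, -5, 20, 0, 0], [65, -5, 20, 0, 0], [70, -5, 20, 0, 0], [70, -5, 20, 0, 0], [70, -5, 20, 0, 0]]]}}

```text
clock: 12.45
tcp_pos: [0.5737, -0.1813, 0.1596]
eef_rot: [0.795, 1.569, -0.427]
ft_force: [-0.4, 0.5, -2.4]
gripper_width: 0.243
```

```bash
python3 - <<'E'
from h import *
np.set_printoptions(precision=4,suppress=True)
st=r.state();R=Ro.from_euler('xyz',st["eef_rot"]).as_matrix();print(st["clock"],st["tcp_pos"],st["ft_force"],R.round(4),st["qd"].round(3))
c=r.camera("wrist");i=c["frame"][:,:,::-1]
for h in [[.0887,0,0],[.0817,0,0],[-.0073,0,0]]: print(proj(c,st["tcp_pos"]+R@h,st))
print("hole", proj(c,[.5724,-.1818,.04],st),proj(c,[.5737,-.182,.04],st))
cv2.imwrite("pics/w10c.png",cv2.resize(i[170:270,270:370],None,fx=6,fy=6,interpolation=cv2.INTER_CUBIC))
S=r.camera("scene")["frame"][:,:,::-1];cv2.imwrite("pics/s10c.png",cv2.resize(S[85:185,240:340],None,fx=5,fy=5,interpolation=cv2.INTER_CUBIC))
E
```

```text
12.45 [ 0.5737 -0.1813  0.1596] [-0.4465  0.5136 -2.4465] [[ 0.0013  0.9396  0.3424]
 [-0.0006  0.3424 -0.9396]
 [-1.      0.001   0.001 ]] [-0.003 -0.01  -0.008 -0.    -0.001 -0.001]
[318.7934 218.5211]
[318.7778 222.0964]
[318.4397 299.3671]
hole [318.7808 206.6165] [319.5187 205.3471]
```

View pics/w10c.png

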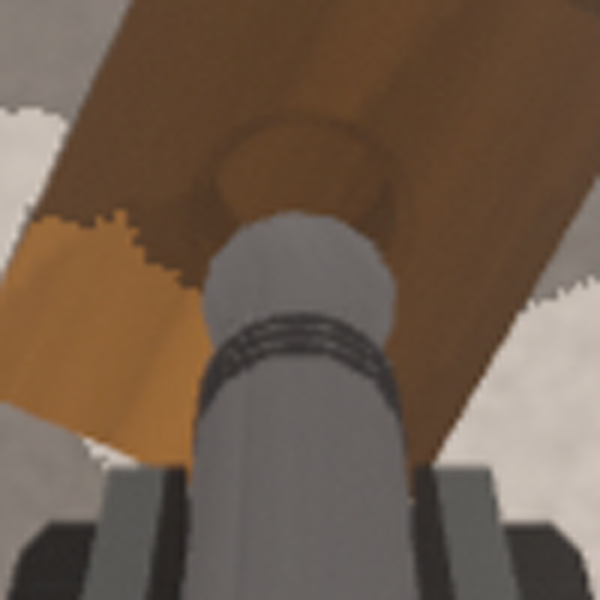

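View pics/s10c.png

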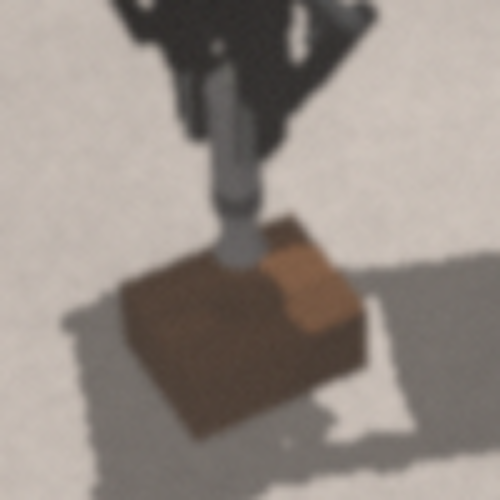

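```bash
python3 - <<'E'
from h import *
np.set_printoptions(precision=4,suppress=True)
st=r.state();R=Ro.from_euler('xyz',st["eef_rot"]).as_matrix();p=st["tcp_pos"];c=r.camera("wrist")
tl=lambda X:R.T@(X-p)*1000
f=lambda u,v:(270+u/6-.4,170+v/6-.4)
print("foot back edge",tl(atz(c,f(300,210),p[2]-.0887,st)),"-> centre y -12.5")
for e in [(300,115)]: print("chamfer back",tl(atz(c,f(*e),.04,st)),"-17")
print("inner back",tl(atz(c,f(303,125),.037,st)),"-14")
for e in [(195,200),(412,200)]: print(tl(atz(c,f(*e),.04,st)))
for e in [(204,285),(396,285)]: print(tl(atz(c,f(*e),p[2]-.0887,st)))
E
```

```text
foot back edge [88.7178 11.1328  0.6104] -> centre y -12.5
chamfer back [120.0134  14.3266   0.6413] -17
inner back [123.0106  11.9812   1.0707] -14
[119.9716   1.7514 -14.3224]
[120.0191   1.7206  16.6047]
[ 88.6843   1.1658 -11.4589]
[88.7214  1.1381 12.6807]
```

>>> {"method": "jog_arm", "body": {"increments": [[[8, 0, 0.5, 0, 0], [16, 0, 0.5, 0, 0], [24, 0, 0.5, 0, 0], [30, 0, 0.5, 0, 0], [34, 0, 0.5, 0, 0], [37, 0, 0.5, 0, 0], [37, 0, 0.5, 0, 0]]]}}

```text
clock: 13.3
tcp_pos: [0.5731, -0.182, 0.1213]
eef_rot: [-2.232, 1.57, 2.829]
ft_force: [-0.1, 0.6, -2.1]
gripper_width: 0.239
```

>>> {"method": "jog_arm", "body": {"increments": [[[5, 0, 0, 0, 0], [10, 0, 0, 0, 0], [14, 0, 0, 0, 0], [17, 0, 0, 0, 0], [17, 0, 0, 0, 0]]]}}

```text
clock: 13.8
tcp_pos: [0.573, -0.182, 0.1042]
eef_rot: [-2.286, 1.57, 2.775]
ft_force: [-0.7, 0.1, -2.4]
gripper_width: 0.239
```

>>> {"method": "jog_arm", "body": {"increments": [[[2, 0, 0, 0, 0], [4, 0, 0, 0, 0], [4, 0, 0, 0, 0]]]}}

```text
clock: 14.1
tcp_pos: [0.5731, -0.182, 0.1005]
eef_rot: [-2.103, 1.57, 2.959]
ft_force: [0.1, 0.4, -1.2]
gripper_width: 0.239
```

>>> {"method": "jog_arm", "body": {"increments": [[[0.7, 0, 0, 0, 0], [1.4, 0, 0, 0, 0], [1.4, 0, 0, 0, 0]]]}}

```text
clock: 14.4
tcp_pos: [0.5732, -0.1821, 0.0993]
eef_rot: [-1.191, 1.571, -2.413]
ft_force: [0.2, -0.3, -2.0]
gripper_width: 0.24
```

>>> {"method": "jog_arm", "body": {"increments": [[[0.7, 0, 0, 0, 0], [1.0, 0, 0, 0, 0], [1.0, 0, 0, 0, 0]]]}}

```text
clock: 14.7
tcp_pos: [0.5734, -0.1821, 0.0987]
eef_rot: [0.749, 1.57, -0.473]
ft_force: [-1.2, 0.8, 1.3]
gripper_width: 0.241
```

On the floor of the hole. Release.

>>> {"method": "jog_arm", "body": {"increments": [[[0, 0, 0, 0, 0.4], [0, 0, 0, 0, 0.7], [0, 0, 0, 0, 1], [0, 0, 0, 0, 1], [0, 0, 0, 0, 1], [0, 0, 0, 0, 1], [0, 0, 0, 0, 1]]]}}

```text
clock: 15.4
tcp_pos: [0.5732, -0.1821, 0.0984]
eef_rot: [-1.316, 1.571, -2.538]
ft_force: [-0.0, 0.3, 0.5]
gripper_width: 0.995
```

>>> {"method": "jog_arm", "body": {"increments": [[[-10, 0, 0, 0, 1], [-30, 0, 0, 0, 1], [-60, 0, 0, 0, 1], [-95, 0, 0, 0, 1], [-120, 0, 0, 0, 1], [-130, 0, 0, 0, 1], [-130, 0, 0, 0, 1]]]}}

```text
clock: 16.1
tcp_pos: [0.5738, -0.1823, 0.2301]
eef_rot: [0.767, 1.567, -0.455]
ft_force: [0.7, -0.1, -0.5]
gripper_width: 0.999
```

```bash
python3 - <<'E'
from h import *
st=r.state();print(st["clock"],st["tcp_pos"],st["ft_force"])
c=r.camera("wrist");i=c["frame"][:,:,::-1]
S=r.camera("scene")["frame"][:,:,::-1]
cv2.imwrite("pics/w11c.png",np.hstack([cv2.resize(i[130:230,270:370],None,fx=4,fy=4,interpolation=cv2.INTER_CUBIC),cv2.resize(S[85:185,240:340],None,fx=4,fy=4,interpolation=cv2.INTER_CUBIC)]))
E
```

```text
16.1 [ 0.57375663 -0.18227988  0.23009974] [ 0.73536263 -0.08398611 -0.49022627]
```

View pics/w11c.png

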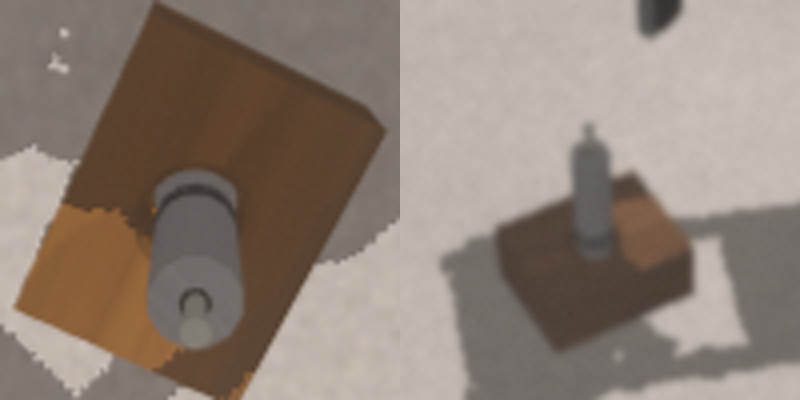

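The gauge stands upright in the hole with the rod out (button at left crop (196,328) and scene crop (588,128)). The gripper is clear of everything.

```bash
python3 -c "
from station import r
print(r.hand_in(), r.state()['clock'])"
```

```text
the job is handed in; nothing more can be done
the job is handed in; nothing more can be done
```

The gauge took its reading, is back in its block with the rod out, and the job is handed in at about 16 s on the clock.

- **Pressing:** I held the gauge on the valve stem for more than 1.5 s. The wrist read 10–11 N, which with the gauge's weight added is about 12–13 N on the valve. The highest reading at the end of any move was 11.1 N, so about 13 N with the weight. Force was only reported at the end of each move, so I didn't see any brief peak within one.
- **Reading:** while pressed, the rod measured about 16 mm out, and the later pictures show it still out.
- **Return:** I set the gauge on the floor of the hole with about 3 N, let go, and backed straight up.
- **Last check:** the final pictures show the gauge upright in the block, the rod out, and the open gripper 130 mm above its grip height, touching nothing. I kept the arm well away from the quartz towers but took no closing picture of them.

Two readings disagreed slightly. The cameras differed by about 1–2 mm on where the valve is. Sideways force reached about 2 N at most while pressing; I moved the gauge about 1 mm to ease it, though some stayed (up to 1.8 N, about 1 N by the end of the hold).

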